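# Close the sample canister, then hold the mill's bayonet lid in the pulse position

### The job

The sample is in the mill: close the open steel canister with its own plain knobbed lid, leaving it fully home. Then set the mill's bar-handled bayonet lid fully down into the mill's collar, lugs through the entry notches, and turn it clockwise, against its return spring, to the half-way (pulse) mark, 45 degrees from entry and well short of the lock click at 90 degrees. Finish while still holding the lid there, and leave the tape roll, pen cup and dish alone.

Things in the scene. Friction and masses are not known exactly. Their poses are not given: they have to be found in the camera images.
- mill: sample mill fixed to the bench: white round housing 150 mm across, then a steel bowl, then an aluminium collar 112 mm across; 165 mm high in all. Origin on its axis at bench level, z up; switch panel on its +x side, mains lead on its -x side. Entry notches for the lid's lugs lie along its +x and -x. The lid turns clockwise seen from above to close
- mill_collar (a point): centre of the collar's top face, 165 mm above the bench, axes as the mill's. The mouth is a 66 mm round hole in a 6 mm thick inward flange; the two opposite entry notches along x are 20 mm wide (36 degrees) and reach 42 mm from the axis. Below the flange is an 84 mm wide space for the lugs
- mill_entry (a point): entry dot on the collar's top, 51 mm from the axis, on the mill's +x, at the middle of a notch; a like dot is opposite on -x
- mill_half (a point): half-way (pulse) mark on the collar's top, a single bar 51 mm from the axis, 45 degrees clockwise of the entry dot; a like bar is diametrically opposite. The lid's bar and pointer lines point at these two in the pulse position
- mill_lock (a point): lock mark on the collar's top, two bars 51 mm from the axis, 90 degrees clockwise of the entry dot, repeated on the far side; the lid must not be turned on to here
- pulse_ring (a joint): spring-return ring under the mill's flange, rad: 0 at rest, grows clockwise. The lid's lugs reach it about 5 degrees past entry, then push it: about 0.70 with the lid half way, about 1.48 at lock. Its spring resists with 0.04 N m at 0, 0.12 N m half way, and turns the lid back if let go. Ball plungers start to press on the lugs at about 1.0 and click behind them near 1.45
- mill_lid_mid (a point): mill lid, grey plastic, about 90 g, 52 mm high, plug down on the bench; point on its axis 26 mm above its underside, z up. Plug 62 mm across, 14 mm deep; on its lowest 6 mm two lugs along the lid's +x and -x, 14 mm wide, reaching 39 mm from the axis; then a disc 92 mm across, 6 mm thick. Either way round fits. Home, this point is 12 mm above the collar's top and the lugs have 2 mm of play
- mill_lid_bar (a point): middle of the mill lid's upright grip bar, on the lid's axis, 36 mm above its underside: the bar stands on the disc, 64 mm long along the lid's x (in line with the lugs), 18 mm thick, 32 mm high. A thin dark pointer line runs on from each end of the bar to the disc's edge
- canister_mid (a point): open steel sample canister standing loose on the bench, 92 mm across, 84 mm inside, 100 mm high, 0.6 kg; point on its axis half-way up (50 mm), z up
- canister_lid_mid (a point): canister lid, grey plastic, about 90 g, 52 mm high, plug down on the bench; point on its axis 26 mm above its underside, z up. Plain plug 79 mm across, 12 mm deep, no lugs; then a disc 94 mm across, 6 mm thick; then an upright round knob 28 mm across, 34 mm high. Home, the disc lies on the canister's rim, this point 64 mm above canister_mid
- tape: roll of clear packing tape lying flat, 100 mm across, 48 mm high; bystander, leave alone; origin under its centre
- pen_cup: white plastic cup of pens, 72 mm across, about 150 mm high with the pens; bystander, leave alone; origin under its centre
- dish: small steel dish, 90 mm across, 28 mm high; bystander, leave alone; origin under its centre
Things that resemble listed ones, but are neither listed nor needed, are in the scene too. What is shaped like the part that bears mill_lid_mid but red is not meant.

How it is judged:
On the way, in this order (a step that is already met when the one before it is completed fails the run):
1. the canister is closed with its own lid, fully home, and the lid is let go (z of canister_lid_mid in the frame of canister_mid between 0.06 and 0.067 m and horizontal distance between canister_lid_mid and canister_mid below 0.005 m and contact force between the fingers and canister_lid below 0.1 N), for 0.2 s.
2. the mill's lid is down in the mill's collar, lugs through the notches (z of mill_lid_mid in the frame of mill_collar below 0.0155 m and horizontal distance between mill_lid_mid and mill_collar below 0.005 m and angle between mill_lid_mid's own z axis and vertical below 0.09 rad), for 0.1 s.
At the end, for the whole second after the job is handed in: Mill lid fully down in the collar (height within 3.5 mm, axis 5 mm, tilt 5 deg), still gripped (over 1 N) and at rest half-way: pulse ring 0.5 to 0.9 rad. Canister upright on the bench, closed by its own lid (height within 4 mm, axis 5 mm), not touched by the robot (all of step 1 and all of step 2 and value of joint pulse_ring between 0.5 and 0.9 rad and z of mill_lid_mid in the frame of mill_collar above 0.009 m and contact force between the fingers and mill_lid above 1 N and angular speed of mill_lid below 0.2 rad/s and angle between canister_mid's own z axis and vertical below 0.05 rad and height (world z) of canister_mid below 0.056 m and contact force between the arm and canister below 0.1 N); the arm keeps its last pose, push and grip.
It fails at once if the mill's lid is turned on to the lock click (pulse ring past 1.3 rad) (value of joint pulse_ring above 1.3 rad).
It fails at once if the canister is tipped (angle between canister_mid's own z axis and vertical above 0.5 rad).
It fails at once if a bystander is pushed more than 20 mm or tipped (distance of any of tape, pen_cup, dish from where it was at the start of the episode above 0.02 m or angle between pen_cup's own z axis and vertical above 0.5 rad).
It also fails if it takes over 61 s, if anything falls off the work surface, if the arm or the gripper's body presses on something with over 40 N, if the wrist force passes 120 N, or if a joint passes its speed limit or range.

### The arm

A 7-joint arm with a two-finger parallel gripper is mounted at the origin on the work surface. World frame = base frame: x ahead of the robot, y to its left, z up, the work surface at z = 0. Lengths are in m, angles in rad, forces in N, time in s.
With the tool pointing down it reaches from about 0.425 to 1.025 m from the base axis. Payload 9.4 kg.
Tool frame: the origin (TCP) lies on the centre line of the jaws, within the pads' length; the fingertips stand 19 mm ahead of it and the grasp point (between the pads) is the TCP (tcp_to_tips is the distance from the TCP to the fingertips, in m); x points along the fingers, y is the direction in which the jaws open and shut, and the axes are right-handed (so a half turn about x gives the same grasp; the last joint's range is limited). The gripper opens to 93 mm and grips with 3 to 60 N. Pads are 15 mm wide; open, the fingers measure 128 mm over their backs; the gripper's body (75 mm by 188 mm) begins 65 mm behind the grasp point.
Start: joints at [-1.203, 0.599, -0.003, 1.599, 0.002, 0.943, -0.08], TCP at [0.312, 0.654, 0.238] pointing down, gripper open.
Joint ranges: [-2.57, 2.57], [-0.35, 1.97], [-1.29, 1.29], [0.11, 2.56], [-1.05, 4.19], [0.11, 1.86], [-2.63, 2.63]. Speed limits (rad/s): [2.22, 2.22, 3.01, 3.01, 3.14, 3.14, 3.14].

### API

Orientations are given as a unit quaternion [x, y, z, w].
In Python, from plant import * gives the robot as it stands.
- The arm moves only by the shell command python3 -m creep 'ROWS'. ROWS is JSON, a list of rows, each a list of 3 entries, a list of its own where there are three numbers: the shift along the tool's x, y, z in cm, then the turn, a rotation vector about the tool's x, y, z in degrees, then the closure in counts, from 0 (fully open) to 255 (shut). In form: [[[dx, dy, dz], [ax, ay, az], fingers], ...]. A call has 1 to 8 rows; each row is the pose to reach, as a shift and turn from the pose commanded when the call began, along the tool's axes at that moment; what a row does not reach only later rows make up. A row lasts 1/10 s, in which the tool goes at most 50 mm and 8.59 degrees, less where a joint would pass 70% of its speed; a pose out of reach is approached as far as the arm can. A call with a gripper value outside its range is refused whole. The fingers move at their own pace and stop on an object; the grip force is fixed at half the most. Time passes only in rows, so rows that repeat a pose let the fingers close. It gives the time, the measured TCP pose, the force and the opening at its end, in the units of the state.
- state(): the state, without advancing time (a new reading comes with each control period).
- snapshot(name): name is "side" or "top"; returns a dict with "color" (420x560x3 uint8, red, green, blue), "intrinsics" (3x3 intrinsics, pixels), "R" (3x3) and "t" (3): a world point X has camera coordinates R X + t. Camera axes: x right, y down, z forward; pixel columns grow to the right and rows downward; lengths in m; the calibration is good to about 2 mm. A picture is of the moment at which its call begins. There is no depth.
- job_done(): hands the job in, once; it reports no verdict.
Trained networks look in a picture, given as the dict that the camera call returned (one of the last four; its "shot" number tells which), for a name from the list of things; names that differ only in an ending like _2 or _b are one class to them, and where a whole thing is asked for, a point or a joint stands for the part that bears it (a point fixed in the world has none). Each returns a list of dicts, best first, with "confidence" (0 to 1); they miss things now and then, are a little off and sometimes report something else, mostly with a low value. They report only what shows in the picture. A call takes as long as a camera call. They do not tell look-alikes from the thing itself.
- find_in(query, picture): "bbox" ([left, top, width, height] in pixels, round what is visible of it).
- spot_point(query, picture): "uv" ([column, row] in pixels: a listed point, or the origin of a listed thing).
The state is a dict: "time": time; "joint_pos": joint angles; "joint_velocities": joint speeds; "joint_efforts": joint torques, N m; "tool_pos": TCP position; "tool_rot": TCP orientation; "ft_force": force on the tool from outside, world axes, zero at the start; "torque": the same for the moment, N m; "gripper_width": opening from 0.0 (shut) to 1.0 (fully open).
Only numpy, scipy, OpenCV 4.12 (cv2) and the standard library are available. Lean on these libraries where they do the work, as an engineer would, in place of code of your own. Each camera call takes 0.05 s, during which the arm holds its last target.

## Working session

There is one attempt and no reset: what is moved stays moved. The work goes in short steps, Python scripts to look and compute and a shell command to move; the robot and the scene stay as the last step left them, time stands still between calls to the robot, and variables do not carry over. Pictures are saved under pics/ and viewed, and the job is handed in when it is done.

```bash
ls; mkdir -p pics; cat > h.py <<'E'
from plant import *
import numpy as np, cv2
from scipy.spatial.transform import Rotation as Rn
def save(p,name): cv2.imwrite('pics/'+name+'.png',p["color"][:,:,::-1])
def ray(p,uv):
    K=np.array(p["intrinsics"]);R=np.array(p["R"]);t=np.array(p["t"])
    d=R.T@np.linalg.solve(K,[uv[0],uv[1],1.]); return -R.T@t,d
def atz(p,uv,z):
    c,d=ray(p,uv); return c+d*(z-c[2])/d[2]
def proj(p,X):
    q=np.array(p["R"])@np.array(X)+np.array(p["t"]); q=np.array(p["intrinsics"])@q; return q[:2]/q[2]
E
python3 - <<'E'
from h import *
a=snapshot("top");b=snapshot("side")
save(a,'top0');save(b,'side0')
np.set_printoptions(precision=3,suppress=True)
print(state())
H={'mill':0,'mill_collar':.165,'mill_entry':.165,'mill_half':.165,'mill_lock':.165,'mill_lid_mid':.026,'mill_lid_bar':.036,'canister_mid':.05,'canister_lid_mid':.026,'tape':0,'pen_cup':0,'dish':0}
for n,p in(('top',a),('side',b)):
  print(n,'cam',-np.array(p["R"]).T@np.array(p["t"]))
  for q,z in H.items():
    for r in spot_point(q,p)[:4]: print(q,np.round(r["uv"],1),round(r["confidence"],2),atz(p,r["uv"],z))
E
```

```text
pics
{'time': 0.1, 'joint_pos': array([-1.203,  0.6  , -0.003,  1.6  ,  0.002,  0.943, -0.08 ]), 'joint_velocities': array([-0.001, -0.002,  0.001, -0.002, -0.   ,  0.001,  0.001]), 'joint_efforts': array([  0.005, -76.656,   1.502, -25.293,  -0.052,   0.014,   0.   ]), 'tool_pos': array([0.312, 0.654, 0.237]), 'tool_rot': array([ 0.155,  0.69 , -0.156,  0.69 ]), 'ft_force': array([0.417, 0.43 , 0.556]), 'torque': array([ 0.067, -0.031,  0.061]), 'gripper_width': 0.999275612835285}
top cam [ 0.458 -0.014  1.316]
mill [211.4 235. ] 0.91 [0.513 0.198 0.   ]
mill_collar [198.4 224.3] 0.6 [0.532 0.204 0.165]
mill_entry [187.1 207.8] 0.64 [0.573 0.233 0.165]
mill_half [207.2 206.3] 0.66 [0.577 0.183 0.165]
mill_lock [218.6 218. ] 0.56 [0.548 0.155 0.165]
mill_lid_mid [273.7 299.5] 0.94 [0.337 0.021 0.026]
mill_lid_mid [271.3 246.6] 0.58 [0.481 0.029 0.026]
mill_lid_bar [269.6 245.1] 0.92 [0.485 0.033 0.036]
mill_lid_bar [270.5 246.1] 0.71 [0.482 0.03  0.036]
mill_lid_bar [324.5 299.9] 0.65 [ 0.338 -0.116  0.036]
mill_lid_bar [280.5 299.5] 0.59 [0.338 0.002 0.036]
canister_mid [378.6 237.2
[... 650 characters left out ...]
_lid_mid [259.5 234.7] 0.94 [0.487 0.036 0.026]
mill_lid_mid [200.1 249.5] 0.93 [0.338 0.007 0.026]
mill_lid_mid [203.1 281.1] 0.73 [ 0.335 -0.104  0.026]
mill_lid_bar [256.7 233.4] 0.81 [0.479 0.03  0.036]
mill_lid_bar [205.4 280.5] 0.69 [ 0.34  -0.115  0.036]
mill_lid_bar [201.  242.9] 0.56 [0.342 0.019 0.036]
canister_mid [292.5 310.7] 0.62 [ 0.501 -0.253  0.05 ]
canister_lid_mid [321.1 238.4] 0.67 [ 0.634 -0.009  0.026]
tape [377.4 247.9] 0.76 [ 0.773 -0.042  0.   ]
tape [277.3 148.8] 0.64 [0.638 0.527 0.   ]
tape [321.8 236.6] 0.17 [0.649 0.03  0.   ]
pen_cup [314.1 177.1] 0.82 [0.71  0.323 0.   ]
dish [408.1 343.4] 0.63 [ 0.719 -0.341 -0.   ]
dish [261.4 204.7] 0.28 [0.523 0.205 0.   ]
```

View pics/top0.png

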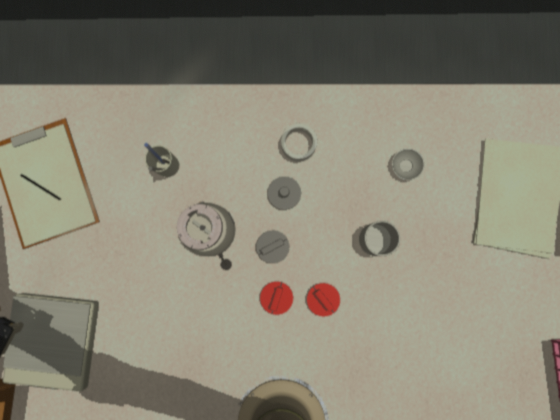

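View pics/side0.png

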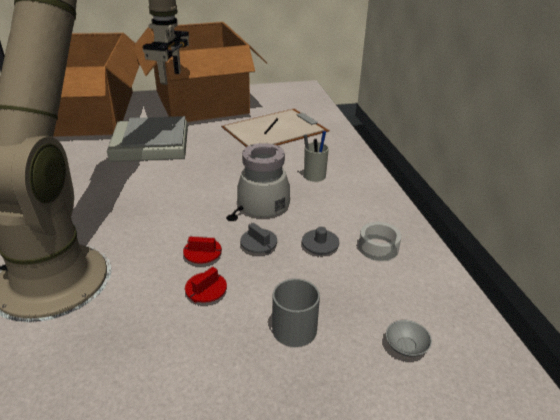

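```bash
python3 - <<'E'
import cv2,numpy as np
a=cv2.imread('pics/top0.png');b=cv2.imread('pics/side0.png')
c=cv2.resize(a[170:320,160:420],None,fx=3,fy=3,interpolation=2)
cv2.imwrite('pics/ctop0.png',c)
c=cv2.resize(b[110:340,160:426],None,fx=2.6,fy=2.6,interpolation=2)
cv2.imwrite('pics/cside0.png',c)
E
```

```text
(no output)
```

View pics/ctop0.png

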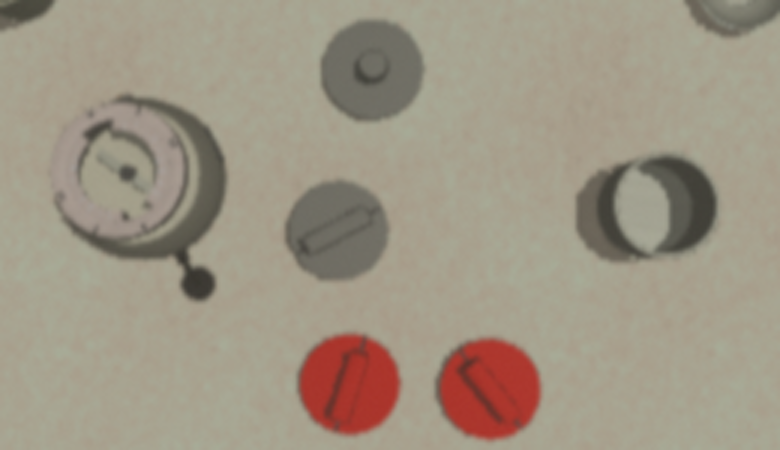

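View pics/cside0.png

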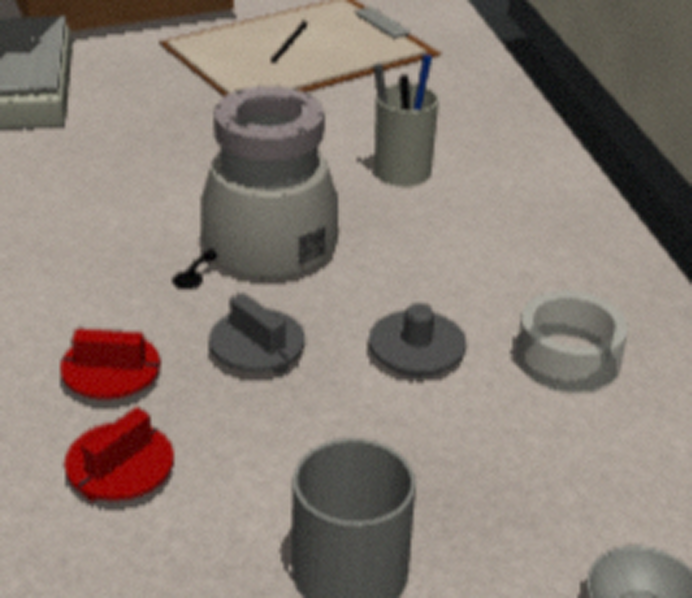

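```bash
cat >> h.py <<'E'
def rect(p,c,z,half=.07,n=380):
    # up = +x, left = +y
    s=2*half/n
    J,I=np.meshgrid(np.arange(n),np.arange(n))
    X=c[0]+half-(I+.5)*s; Y=c[1]+half-(J+.5)*s
    P=np.stack([X,Y,np.full_like(X,z)],-1)@np.array(p["R"]).T+np.array(p["t"])
    P=P@np.array(p["intrinsics"]).T
    return cv2.remap(p["color"],(P[...,0]/P[...,2]).astype(np.float32),(P[...,1]/P[...,2]).astype(np.float32),cv2.INTER_CUBIC)[:,:,::-1].copy()
def circ(im,r,half=.07,c=(0,0),col=(0,255,0)):
    n=im.shape[0]; s=2*half/n
    cv2.circle(im,(int(n/2-c[1]/s),int(n/2-c[0]/s)),int(r/s),col,1)
E
python3 - <<'E'
from h import *
import pickle
a=snapshot("top");b=snapshot("side")
pickle.dump((a,b),open('p0.pkl','wb'))
c=(.531,.205)
ims=[]
for p in(a,b):
    im=rect(p,c,.165); circ(im,.056);circ(im,.033); ims.append(im)
cv2.imwrite('pics/mill_r.png',np.hstack(ims))
ims=[]
for p in(a,b):
    im=rect(p,(.483,.031),.020); circ(im,.046);ims.append(im)
cv2.imwrite('pics/lid_r.png',np.hstack(ims))
ims=[]
for p in(a,b):
    im=rect(p,(.634,-.004),.018); circ(im,.047);
    im2=rect(p,(.504,-.257),.1);circ(im2,.046);circ(im2,.042)
    ims.append(np.vstack([cv2.resize(im,(300,300)),cv2.resize(im2,(300,300))]))
cv2.imwrite('pics/can_r.png',np.hstack(ims))
E
```

```text
(no output)
```

View pics/mill_r.png

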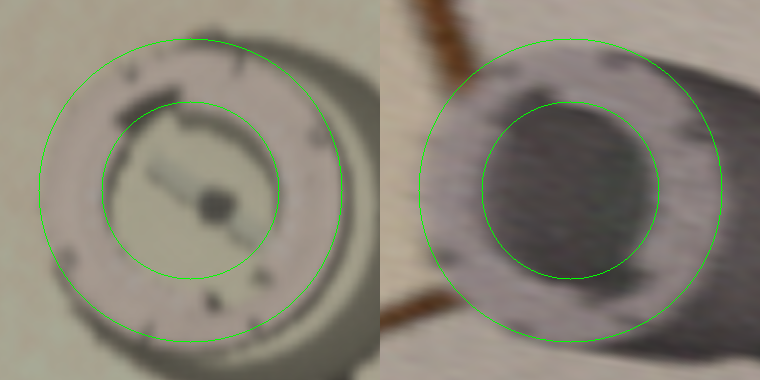

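View pics/lid_r.png

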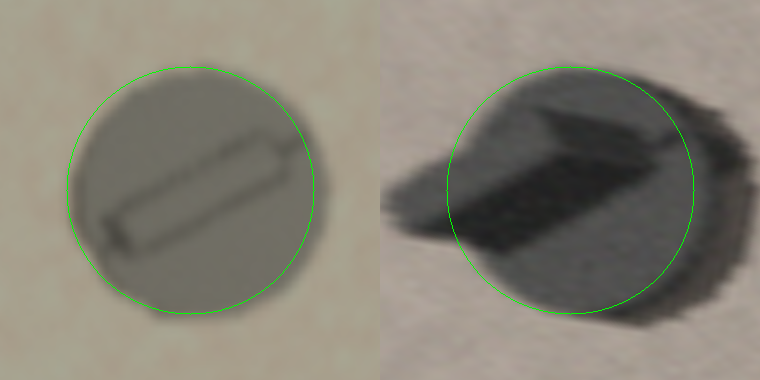

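View pics/can_r.png

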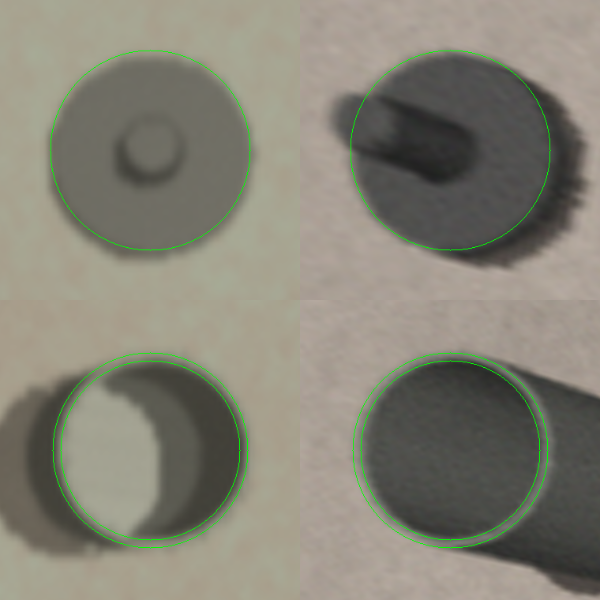

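```bash
cat >> h.py <<'E'
from scipy.optimize import least_squares
def fitc(p,c,z,r0,half=.07,n=560,w=.006,dark=None):
    im=cv2.cvtColor(rect(p,c,z,half,n),cv2.COLOR_BGR2GRAY).astype(float); im=cv2.GaussianBlur(im,(0,0),3)
    s=2*half/n; pts=[]
    rr=np.arange(r0-w,r0+w,s/2)
    for th in np.linspace(0,2*np.pi,180,endpoint=False):
        col=n/2-rr*np.sin(th)/s; row=n/2-rr*np.cos(th)/s
        v=cv2.remap(im.astype(np.float32),col.astype(np.float32)[None],row.astype(np.float32)[None],1)[0]
        g=np.gradient(v); 
        if dark is not None: g=g*dark
        else: g=abs(g)
        k=g.argmax()
        if g[k]>.3 and 2<k<len(rr)-3: pts.append((rr[k]*np.cos(th),rr[k]*np.sin(th)))
    P=np.array(pts)
    f=least_squares(lambda q:np.hypot(P[:,0]-q[0],P[:,1]-q[1])-r0-q[2],[0,0,0],loss='soft_l1',f_scale=.0007)
    return np.r_[np.array(c)+f.x[:2],r0+f.x[2]],len(P),np.sqrt(np.mean(f.fun**2))
E
python3 - <<'E'
from h import *
import pickle
np.set_printoptions(precision=4,suppress=True)
a,b=pickle.load(open('p0.pkl','rb'))
for nm,c,z,r,dk in(('collar_out',(.529,.205),.165,.056,None),('mouth',(.529,.205),.165,.033,-1),('lid disc',(.482,.030),.020,.046,1),('clid disc',(.634,-.004),.018,.047,1),('can rim out',(.504,-.257),.1,.046,None),('can rim in',(.504,-.257),.1,.042,None)):
    for n,p in(('top',a),('side',b)):
        print(nm,n,*fitc(p,c,z,r,w=.008,dark=dk))
s=state();M=Rn.from_quat(s["tool_rot"]).as_matrix();print(M)
E
```

```text
collar_out top [0.5283 0.2025 0.0579] 141 0.0025406822679558774
collar_out side [0.5284 0.2039 0.0563] 169 0.002159187439114308
mouth top [0.5248 0.2041 0.0295] 115 0.0025680245707622356
mouth side [0.53   0.207  0.0391] 33 0.004376012194351244
lid disc top [0.4812 0.0271 0.0467] 180 0.0008104916879860358
lid disc side [0.482  0.0248 0.0469] 125 0.002430039852034296
clid disc top [ 0.6304 -0.0041  0.0479] 180 0.00058996215999332
clid disc side [ 0.6315 -0.0073  0.0486] 135 0.0022911713686580354
can rim out top [ 0.5032 -0.2572  0.0433] 180 0.0017630220146288107
can rim out side [ 0.5039 -0.2586  0.0424] 178 0.00240263953097203
can rim in top [ 0.5033 -0.2572  0.0432] 177 0.001809766519477355
can rim in side [ 0.504  -0.2585  0.0424] 178 0.0018532316845249722
[[ 0.      0.4303  0.9027]
 [-0.      0.9027 -0.4303]
 [-1.     -0.      0.    ]]
```

```bash
python3 -m creep '[[[-2,-15,18],[0,0,0],0],[[-2,-40,50],[0,0,0],0],[[-2,-45.7,57.1],[0,0,0],0],[[-2,-45.7,57.1],[0,0,0],0],[[-2,-45.7,57.1],[0,0,0],0],[[-2,-45.7,57.1],[0,0,0],0],[[-2,-45.7,57.1],[0,0,0],0],[[-2,-45.7,57.1],[0,0,0],0]]'
```

```text
time: 2.2
tool_pos: [0.4865, 0.2927, 0.2504]
tool_rot: [0.156, 0.69, -0.156, 0.69]
ft_force: [0.4, -0.3, -0.3]
gripper_width: 1.001
```

```bash
python3 -m creep '[[[0,-20.6,25.8],[0,0,0],0],[[0,-20.6,25.8],[0,0,0],0],[[0,-20.6,25.8],[0,0,0],0],[[0,-20.6,25.8],[0,0,0],0],[[0,-20.6,25.8],[0,0,0],0],[[0,-20.6,25.8],[0,0,0],0],[[0,-20.6,25.8],[0,0,0],0],[[0,-20.6,25.8],[0,0,0],0]]'; python3 - <<'E'
from h import *
print(state()["joint_pos"].round(3))
E
```

```text
time: 3.0
tool_pos: [0.6315, -0.0083, 0.25]
tool_rot: [0.158, 0.689, -0.159, 0.69]
ft_force: [-0.6, -0.3, 0.3]
gripper_width: 1.0
[-0.111  0.472  0.049  1.814 -0.026  0.855  1.068]
```

```bash
python3 -m creep '[[[4,0,0],[0,0,0],0],[[8,0,0],[0,0,0],0],[[12,0,0],[0,0,0],0],[[12,0,0],[0,0,0],0],[[12,0,0],[0,0,0],0]]'; python3 - <<'E'
from h import *
s=state();print(s['tool_pos'])
a=snapshot("top");b=snapshot("side");
print(proj(a,s['tool_pos']),proj(b,s['tool_pos']))
ca=a["color"][130:270,200:360];cb=b["color"][140:280,240:400]
im=np.hstack([cv2.resize(x,None,fx=2.5,fy=2.5,interpolation=2) for x in(ca,cb)])
cv2.imwrite('pics/g1.png',im[:,:,::-1])
E
```

```text
time: 3.5
tool_pos: [0.6299, -0.0017, 0.1304]
tool_rot: [0.156, 0.69, -0.156, 0.689]
ft_force: [-0.5, 0.5, 0.5]
gripper_width: 1.002
[ 0.62988974 -0.00166305  0.13037758]
[282.21646757 187.29065918] [321.48048218 201.9056303 ]
```

View pics/g1.png

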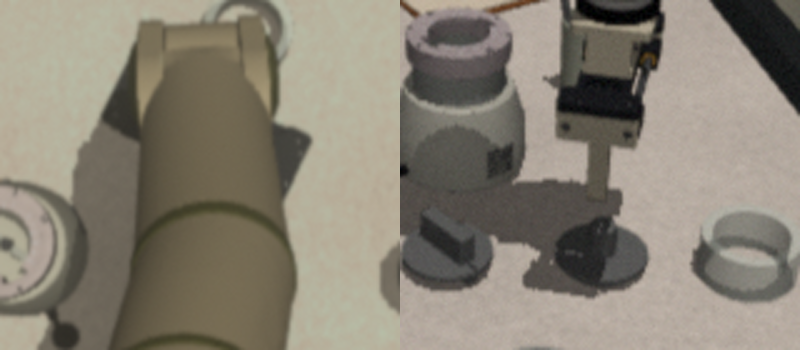

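```bash
python3 -m creep '[[[4,0,0],[0,0,0],0],[[7,0,0],[0,0,0],0],[[9,0,0],[0,0,0],0],[[9,0,0],[0,0,0],0],[[9,0,0],[0,0,0],255],[[9,0,0],[0,0,0],255],[[9,0,0],[0,0,0],255],[[9,0,0],[0,0,0],255]]'
```

```text
time: 4.4
tool_pos: [0.6307, -0.0024, 0.0413]
tool_rot: [0.156, 0.689, -0.156, 0.69]
ft_force: [0.3, -0.2, -0.6]
gripper_width: 0.708
```

```bash
python3 -m creep '[[[0,0,0],[0,0,0],255],[[0,0,0],[0,0,0],255],[[0,0,0],[0,0,0],255],[[0,0,0],[0,0,0],255]]'
```

```text
time: 4.8
tool_pos: [0.63, -0.0025, 0.04]
tool_rot: [0.156, 0.69, -0.156, 0.69]
ft_force: [-0.8, -0.1, -1.2]
gripper_width: 0.362
```

```bash
python3 -m creep '[[[0,0,0],[0,0,0],255],[[0,0,0],[0,0,0],255],[[0,0,0],[0,0,0],255],[[-4,0,0],[0,0,0],255],[[-8,0,0],[0,0,0],255],[[-13,0,0],[0,0,0],255],[[-15,0,0],[0,0,0],255],[[-15,0,0],[0,0,0],255]]'; python3 - <<'E'
from h import *
s=state();print(s['tool_pos'])
b=snapshot("side");print(spot_point('canister_lid_mid',b)[:2])
save(b,'g2')
E
```

```text
time: 5.6
tool_pos: [0.6316, -0.0024, 0.1936]
tool_rot: [0.157, 0.688, -0.155, 0.692]
ft_force: [0.1, -0.5, -2.1]
gripper_width: 0.296
[ 0.63164363 -0.00242878  0.19360572]
[{'uv': [329.0, 184.3], 'confidence': 0.9}]
```

View pics/g2.png

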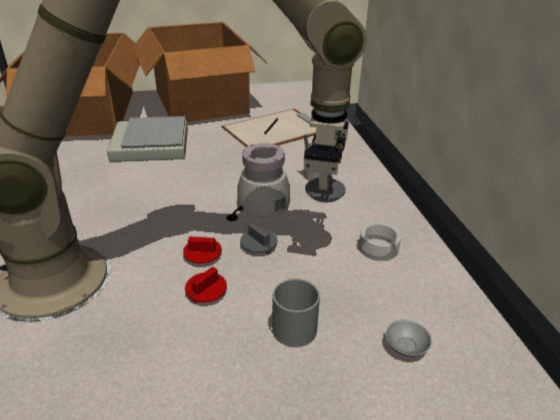

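```bash
python3 -m creep '[[[0,-4,0],[0,0,0],255],[[0,-12,0],[0,0,0],255],[[0,-20,0],[0,0,0],255],[[0,-28.5,-0.6],[0,0,0],255],[[0,-28.5,-0.6],[0,0,0],255],[[0,-28.5,-0.6],[0,0,0],255],[[0,-28.5,-0.6],[0,0,0],255],[[0,-28.5,-0.6],[0,0,0],255]]'
python3 -m creep '[[[3,0,0],[0,0,0],255],[[5,0,0],[0,0,0],255],[[5,0,0],[0,0,0],255],[[5,0,0],[0,0,0],255]]'
python3 - <<'E'
from h import *
np.set_printoptions(precision=4,suppress=True)
s=state();print(s['tool_pos'],s['tool_rot'])
a=snapshot("top");b=snapshot("side")
z=s['tool_pos'][2]-.04+.018
for p in(b,a):print(fitc(p,(s['tool_pos'][0],s['tool_pos'][1]),z,.047,w=.007),spot_point('canister_lid_mid',p)[:1])
print([fitc(p,(.5035,-.258),.1,.046,w=.007) for p in (a,b)])
ims=[]
for p in(a,b):
    im=rect(p,s['tool_pos'][:2],z); circ(im,.047); ims.append(im)
cv2.imwrite('pics/g3.png',np.hstack(ims)); save(b,'g3b')
E
```

```text
time: 6.5
tool_pos: [0.5006, -0.2579, 0.1885]
tool_rot: [0.157, 0.69, -0.157, 0.688]
ft_force: [1.0, 1.1, -0.6]
gripper_width: 0.296
time: 6.9
tool_pos: [0.5023, -0.2558, 0.1395]
tool_rot: [0.156, 0.69, -0.155, 0.689]
ft_force: [0.5, -0.3, -2.1]
gripper_width: 0.292
[ 0.5023 -0.2558  0.1395] [ 0.1556  0.6905 -0.1551  0.6892]
(array([ 0.5059, -0.2573,  0.0468]), 153, np.float64(0.0029789738890870867)) [{'uv': [299.3, 283.1], 'confidence': 0.6}]
(array([ 0.5024, -0.2541,  0.0465]), 72, np.float64(0.003605311340949906)) [{'uv': [382.8, 239.0], 'confidence': 0.49}]
[(array([ 0.503 , -0.2572,  0.0465]), 67, np.float64(0.002823496956746713)), (array([ 0.5047, -0.2543,  0.0464]), 112, np.float64(0.002873233377645639))]
```

View pics/g3.png

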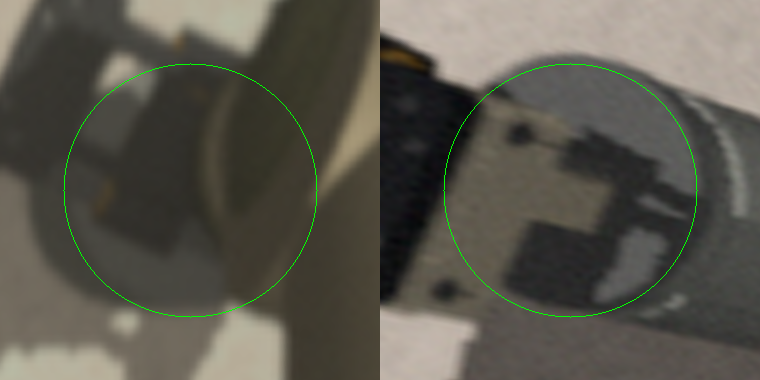

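View pics/g3b.png

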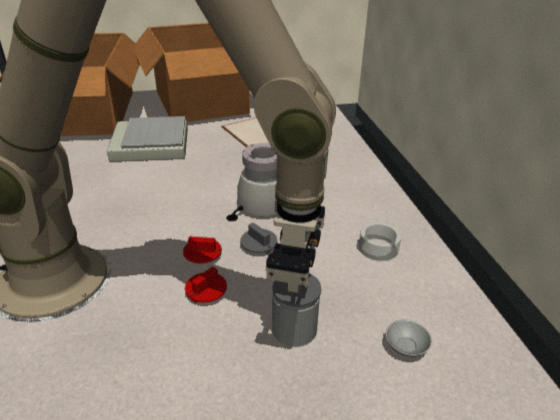

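```bash
python3 -m creep '[[[0,-0.15,0],[0,0,0],255],[[0.3,-0.15,0],[0,0,0],255],[[0.5,-0.15,0],[0,0,0],255],[[0.5,-0.15,0],[0,0,0],255]]'; python3 -m creep '[[[0.2,0,0],[0,0,0],255],[[0.4,0,0],[0,0,0],255],[[0.4,0,0],[0,0,0],255]]'
```

```text
time: 7.5
tool_pos: [0.5012, -0.2585, 0.1348]
tool_rot: [0.156, 0.69, -0.156, 0.69]
ft_force: [-0.3, -0.4, -0.8]
gripper_width: 0.293
time: 7.8
tool_pos: [0.5012, -0.2585, 0.1307]
tool_rot: [0.156, 0.69, -0.156, 0.69]
ft_force: [-0.2, 0.3, -0.7]
gripper_width: 0.294
```

```bash
python3 -m creep '[[[0.2,0,0],[0,0,0],255],[[0.3,0,0],[0,0,0],255],[[0.3,0,0],[0,0,0],255],[[0.3,0,0],[0,0,0],255]]'
```

```text
time: 8.2
tool_pos: [0.5014, -0.2585, 0.1281]
tool_rot: [0.156, 0.69, -0.156, 0.69]
ft_force: [0.1, -0.3, -1.8]
gripper_width: 0.296
```

Close to home; release, then rise and check.

```bash
python3 -m creep '[[[0,0,0],[0,0,0],0],[[0,0,0],[0,0,0],0],[[0,0,0],[0,0,0],0],[[0,0,0],[0,0,0],0],[[-5,0,0],[0,0,0],0],[[-10,0,0],[0,0,0],0],[[-13,0,0],[0,0,0],0],[[-13,0,0],[0,0,0],0]]';  python3 -m creep '[[[0,8,0],[0,0,0],0],[[0,12,0],[0,0,0],0],[[0,16,0],[0,0,0],0],[[0,20,0],[0,0,0],0],[[0,25,0],[0,0,0],0],[[0,25,0],[0,0,0],0],[[0,25,0],[0,0,0],0]]'
python3 - <<'E'
from h import *
np.set_printoptions(precision=4,suppress=True)
a=snapshot("top");b=snapshot("side")
for p in(a,b):
  print(spot_point('canister_lid_mid',p)[:1],spot_point('canister_mid',p)[:1], proj(p,[.5035,-.2585,.114]),proj(p,[.5035,-.2585,.05]))
  print(fitc(p,(.5035,-.258),.106,.047,w=.007))
c=[cv2.resize(a["color"][190:290,330:430],(400,400),interpolation=2),cv2.resize(b["color"][260:360,245:345],(400,400),interpolation=2)]
cv2.imwrite('pics/g4.png',np.hstack(c)[:,:,::-1])
save(a,'g4t')
E
```

```text
time: 9.0
tool_pos: [0.5031, -0.2594, 0.2625]
tool_rot: [0.156, 0.687, -0.157, 0.692]
ft_force: [0.0, 0.7, -1.0]
gripper_width: 0.93
time: 9.7
tool_pos: [0.6087, -0.0315, 0.2568]
tool_rot: [0.155, 0.691, -0.155, 0.689]
ft_force: [0.4, -0.5, 0.2]
gripper_width: 1.004
[{'uv': [382.9, 236.7], 'confidence': 0.76}] [{'uv': [379.6, 236.1], 'confidence': 0.55}] [382.6543 237.6398] [377.7968 238.5119]
(array([ 0.504 , -0.2599,  0.0467]), 179, np.float64(0.0013544684441574653))
[{'uv': [297.1, 288.5], 'confidence': 0.97}] [{'uv': [293.3, 311.6], 'confidence': 0.64}] [295.5288 288.7525] [294.4822 312.3367]
(array([ 0.5045, -0.2595,  0.0468]), 176, np.float64(0.0015551220952004794))
```

View pics/g4.png

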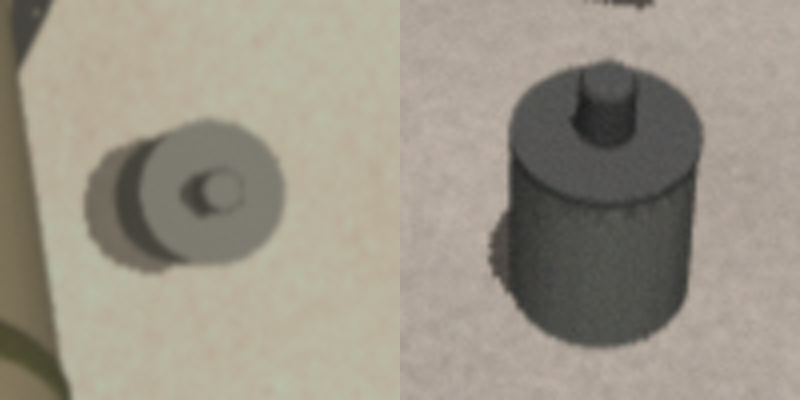

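View pics/g4t.png

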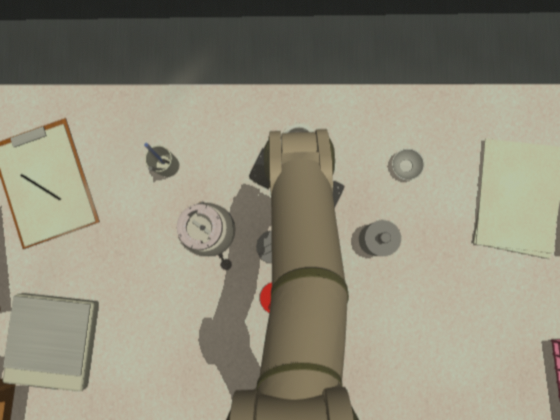

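```bash
python3 - <<'E'
from h import *
import pickle
a,b=pickle.load(open('p0.pkl','rb'))
c=(.4812,.0265);ims=[]
th=np.radians(-65)
u=np.array([np.cos(th),np.sin(th)]);v=np.array([-u[1],u[0]])
for p in(a,b):
    im=rect(p,c,.052,.05,380);im=cv2.convertScaleAbs(im,alpha=2.5,beta=-150 if p is a else -40)
    q=[np.array([0,0])+i*.032*u+j*.009*v for i,j in((1,1),(1,-1),(-1,-1),(-1,1))]
    s=.1/380
    cv2.polylines(im,[np.array([[190-k[1]/s,190-k[0]/s] for k in q],np.int32)],True,(0,255,0),1)
    ims.append(im)
cv2.imwrite('pics/bar.png',np.hstack(ims))
E
```

```text
(no output)
```

View pics/bar.png

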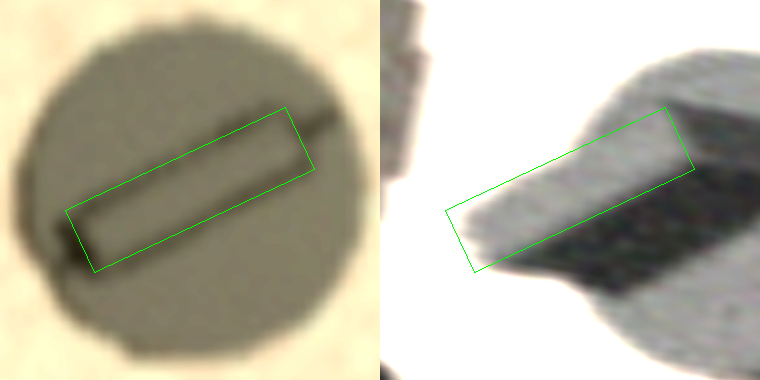

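```bash
python3 -m creep '[[[0,-0.1,-4],[8,0,0],0],[[0,-0.2,-8],[16,0,0],0],[[0,-0.3,-13.9],[24,0,0],0],[[0,-0.3,-13.9],[32,0,0],0],[[0,-0.3,-13.9],[39,0,0],0],[[0,-0.3,-13.9],[39,0,0],0],[[0,-0.3,-13.9],[39,0,0],0],[[0,-0.3,-13.9],[39,0,0],0]]'; python3 - <<'E'
from h import *
M=Rn.from_quat(state()["tool_rot"]).as_matrix();print(state()['tool_pos'],M.round(4),np.degrees(np.arctan2(M[1,1],M[0,1])))
E
```

```text
time: 10.8
tool_pos: [0.4824, 0.0238, 0.2581]
tool_rot: [0.377, 0.598, -0.377, 0.599]
ft_force: [0.5, -0.4, 0.1]
gripper_width: 0.999
[0.48242451 0.02384674 0.25806345] [[ 2.000e-04  9.016e-01  4.325e-01]
 [-1.000e-04  4.325e-01 -9.016e-01]
 [-1.000e+00  1.000e-04  2.000e-04]] 25.62757136731465
```

```bash
python3 -m creep '[[[4,0,-0.2],[0,0,0],0],[[9,0,-0.2],[0,0,0],0],[[14,0,-0.2],[0,0,0],0],[[18,0,-0.2],[0,0,0],120],[[20,0,-0.2],[0,0,0],120],[[21.7,0,-0.2],[0,0,0],120],[[21.7,0,-0.2],[0,0,0],120],[[21.7,0,-0.2],[0,0,0],120]]'
```

```text
time: 11.6
tool_pos: [0.4816, 0.0257, 0.0405]
tool_rot: [0.377, 0.598, -0.377, 0.598]
ft_force: [0.1, -0.6, 0.1]
gripper_width: 0.622
```

```bash
python3 -m creep '[[[0,0,0],[0,0,0],255],[[0,0,0],[0,0,0],255],[[0,0,0],[0,0,0],255],[[0,0,0],[0,0,0],255],[[0,0,0],[0,0,0],255],[[0,0,0],[0,0,0],255],[[0,0,0],[0,0,0],255],[[0,0,0],[0,0,0],255]]'; python3 -c "
from h import *
print(state()['tool_pos'],state()['tool_rot'])"
```

```text
time: 12.4
tool_pos: [0.4814, 0.0261, 0.0411]
tool_rot: [0.377, 0.598, -0.377, 0.598]
ft_force: [0.3, 0.3, 1.5]
gripper_width: 0.191
[0.4813756  0.02614998 0.04113699] [ 0.37724266  0.5980456  -0.37713621  0.59816195]
```

```bash
python3 -m creep '[[[-4,0,0],[0,0,0],255],[[-9,0,0],[-8,0,0],255],[[-14,0,0],[-16,0,0],255],[[-18,0,0],[-24,0,0],255],[[-21,0,0],[-32,0,0],255],[[-21,3,-3.5],[-40,0,0],255],[[-21,6,-7],[-48,0,0],255],[[-21,6,-7],[-48,0,0],255]]'; python3 -c "
from h import *
M=Rn.from_quat(state()['tool_rot']).as_matrix();print(state()['tool_pos'],M.round(4)[:,1:],np.degrees(np.arctan2(M[1,1],M[0,1])))
b=snapshot('side');save(b,'g5')"
```

```text
time: 13.2
tool_pos: [0.5064, 0.1211, 0.2515]
tool_rot: [0.099, 0.7, -0.096, 0.701]
ft_force: [0.2, 0.4, -1.2]
gripper_width: 0.197
[0.50638343 0.12111549 0.25151725] [[ 0.2735  0.9619]
 [ 0.9619 -0.2735]
 [ 0.0039  0.0011]] 74.1293144736587
```

View pics/g5.png

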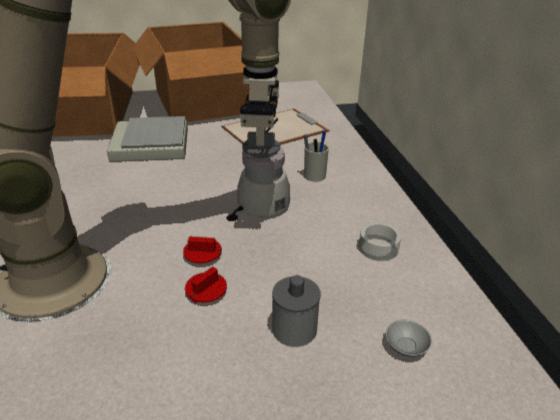

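```bash
python3 -m creep '[[[0,3,0],[-8,0,0],255],[[0,6,0],[-16,0,0],255],[[0,9.3,-0.3],[-24,0,0],255],[[0,9.3,-0.3],[-32,0,0],255],[[0,9.3,-0.3],[-40,0,0],255],[[0,9.3,-0.3],[-42.6,0,0],255],[[0,9.3,-0.3],[-42.6,0,0],255],[[0,9.3,-0.3],[-42.6,0,0],255]]'; python3 - <<'E'
from h import *
np.set_printoptions(precision=4,suppress=True)
s=state();M=Rn.from_quat(s['tool_rot']).as_matrix();print(s['tool_pos'],s['joint_pos'],M[:,1:],np.degrees(np.arctan2(M[1,1],M[0,1])))
a=snapshot('top');b=snapshot('side')
z=s['tool_pos'][2]-.041+.020
ims=[]
for p in(a,b):
    print(fitc(p,s['tool_pos'][:2],z,.046,w=.006))
    im=rect(p,s['tool_pos'][:2],z); circ(im,.046); ims.append(im)
cv2.imwrite('pics/g6.png',np.hstack(ims)); 
E
```

```text
time: 14.05
tool_pos: [0.5286, 0.2041, 0.2508]
tool_rot: [-0.159, 0.689, 0.158, 0.689]
ft_force: [-0.3, -0.8, -0.0]
gripper_width: 0.192
[0.5286 0.2041 0.2508] [-0.2393  0.4109 -0.3164  1.9383  0.1714  0.8191  1.3746] [[-0.4372  0.8994]
 [ 0.8994  0.4372]
 [-0.0004 -0.0009]] 115.92643262072876
(array([0.5258, 0.2065, 0.0488]), 62, np.float64(0.002126051594607631))
(array([0.5292, 0.2017, 0.0464]), 119, np.float64(0.0019038500324607332))
```

View pics/g6.png

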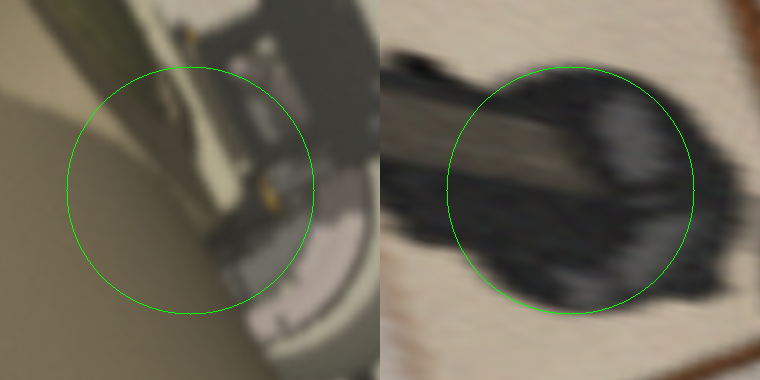

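```bash
python3 -m creep '[[[2,0,0],[0,0,0],255],[[4,0,0],[0,0,0],255],[[4.1,0,0],[0,0,0],255],[[4.1,0,0],[0,0,0],255],[[4.1,0,0],[0,0,0],255]]'; python3 -m creep '[[[0.2,0,0],[0,0,0],255],[[0.4,0,0],[0,0,0],255],[[0.6,0,0],[0,0,0],255],[[0.6,0,0],[0,0,0],255]]'; python3 - <<'E'
from h import *
np.set_printoptions(precision=4,suppress=True)
s=state();print(s['tool_pos'],s['ft_force'],s['torque'])
b=snapshot('side');a=snapshot('top')
c=cv2.resize(b["color"][90:215,200:325],(500,500),interpolation=2)
c2=cv2.resize(a["color"][160:285,140:265],(500,500),interpolation=2)
cv2.imwrite('pics/g7.png',np.hstack([c,c2])[:,:750,::-1])
E
```

```text
time: 14.65
tool_pos: [0.5292, 0.2054, 0.2109]
tool_rot: [-0.16, 0.688, 0.16, 0.689]
ft_force: [-0.5, 0.3, -0.6]
gripper_width: 0.193
time: 15.05
tool_pos: [0.5287, 0.2051, 0.2039]
tool_rot: [-0.16, 0.689, 0.16, 0.689]
ft_force: [0.4, 0.9, -0.9]
gripper_width: 0.192
[0.5287 0.2051 0.2039] [ 0.3581  0.8519 -0.8702] [ 0.0925  0.0064 -0.02  ]
```

View pics/g7.png

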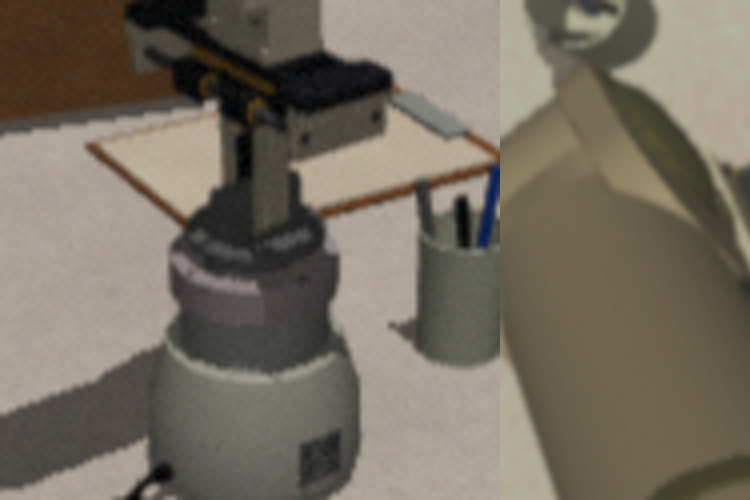

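```bash
python3 -m creep '[[[0.2,0,0],[0,0,0],255],[[0.4,0,0],[0,0,0],255],[[0.4,0,0],[0,0,0],255]]'; python3 -m creep '[[[0.2,0,0],[0,0,0],255],[[0.4,0,0],[0,0,0],255],[[0.4,0,0],[0,0,0],255]]'
```

```text
time: 15.45
tool_pos: [0.5287, 0.205, 0.1997]
tool_rot: [-0.16, 0.689, 0.16, 0.689]
ft_force: [-1.3, -0.0, -1.7]
gripper_width: 0.19
time: 15.75
tool_pos: [0.5287, 0.2051, 0.1957]
tool_rot: [-0.16, 0.689, 0.16, 0.689]
ft_force: [-0.6, -0.8, -1.4]
gripper_width: 0.191
```

```bash
python3 -m creep '[[[0.2,0,0],[0,0,0],255],[[0.35,0,0],[0,0,0],255],[[0.35,0,0],[0,0,0],255],[[0.35,0,0],[0,0,0],255]]'; python3 -m creep '[[[0.05,0,0],[0,0,0],255],[[0.05,0,0],[0,0,0],255],[[0.05,0,0],[0,0,0],255]]'; python3 - <<'E'
from h import *
np.set_printoptions(precision=4,suppress=True)
s=state();print(s['tool_pos'],s['ft_force'],s['torque'])
b=snapshot('side')
c=cv2.resize(b["color"][90:215,200:325],(560,560),interpolation=2)
cv2.imwrite('pics/g8.png',c[:,:,::-1])
E
```

```text
time: 16.15
tool_pos: [0.5288, 0.2051, 0.1925]
tool_rot: [-0.16, 0.689, 0.16, 0.689]
ft_force: [-0.4, -0.6, -1.3]
gripper_width: 0.191
time: 16.45
tool_pos: [0.5289, 0.2052, 0.1922]
tool_rot: [-0.16, 0.689, 0.16, 0.689]
ft_force: [0.9, 0.1, 0.2]
gripper_width: 0.193
[0.5289 0.2052 0.1922] [0.9356 0.0816 0.2381] [0.0334 0.0512 0.0033]
```

View pics/g8.png

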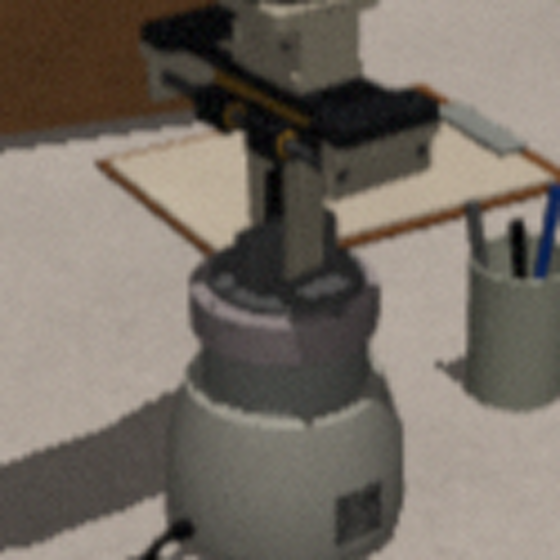

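```bash
python3 -m creep '[[[0.05,0,0],[0,0,0],255],[[0.05,0,0],[5,0,0],255],[[0.05,0,0],[10,0,0],255],[[0.05,0,0],[15,0,0],255],[[0.05,0,0],[15,0,0],255],[[0.05,0,0],[15,0,0],255]]'; python3 - <<'E'
from h import *
np.set_printoptions(precision=4,suppress=True)
s=state();M=Rn.from_quat(s['tool_rot']).as_matrix();print(s['tool_pos'],s['ft_force'],s['torque'],np.degrees(np.arctan2(M[1,1],M[0,1])))
E
```

```text
time: 17.1
tool_pos: [0.5293, 0.2052, 0.1922]
tool_rot: [-0.069, 0.703, 0.069, 0.704]
ft_force: [-0.4, -0.4, 5.9]
gripper_width: 0.192
[0.5293 0.2052 0.1922] [-0.3701 -0.3846  5.9257] [-0.2517  0.0365 -0.08  ] 101.22412831745451
```

```bash
python3 -m creep '[[[0,0,0],[5,0,0],255],[[0,0,0],[10,0,0],255],[[0,0,0],[15,0,0],255],[[0,0,0],[20,0,0],255],[[0,0,0],[25,0,0],255],[[0,0,0],[30,0,0],255],[[0,0,0],[30,0,0],255],[[0,0,0],[30,0,0],255]]'; python3 - <<'E'
from h import *
np.set_printoptions(precision=4,suppress=True)
s=state();M=Rn.from_quat(s['tool_rot']).as_matrix();print(s['tool_pos'],s['ft_force'],s['torque'],np.degrees(np.arctan2(M[1,1],M[0,1])))
a=snapshot('top');b=snapshot('side')
c=cv2.resize(b["color"][120:200,225:305],(560,560),interpolation=2)
cv2.imwrite('pics/g9.png',c[:,:,::-1])
for q in('mill_half','mill_lid_bar','mill_lid_mid','mill_collar'):print(q,spot_point(q,b)[:2])
r=[rect(b,(.5288,.2048),.171),rect(b,(.5288,.2048),.203)]
cv2.imwrite('pics/g9r.png',np.hstack(r))
E
```

```text
time: 17.9
tool_pos: [0.5293, 0.2044, 0.1921]
tool_rot: [0.115, 0.697, -0.116, 0.698]
ft_force: [-0.6, -3.3, 7.3]
gripper_width: 0.194
[0.5293 0.2044 0.1921] [-0.6143 -3.291   7.252 ] [-0.7202  0.0554  0.0204] 71.20815165275559
mill_half [{'uv': [281.5, 158.0], 'confidence': 0.92}, {'uv': [263.2, 144.1], 'confidence': 0.44}]
mill_lid_bar [{'uv': [200.9, 244.2], 'confidence': 0.95}, {'uv': [203.7, 278.7], 'confidence': 0.67}]
mill_lid_mid [{'uv': [201.3, 248.4], 'confidence': 0.84}, {'uv': [268.4, 149.7], 'confidence': 0.82}]
mill_collar [{'uv': [265.3, 151.6], 'confidence': 0.8}]
```

View pics/g9.png

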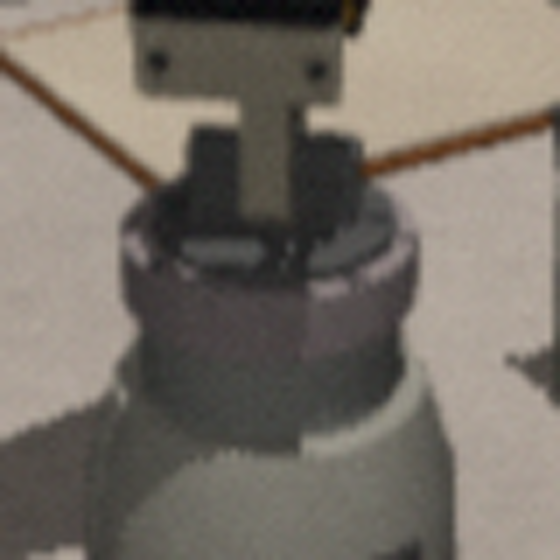

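View pics/g9r.png

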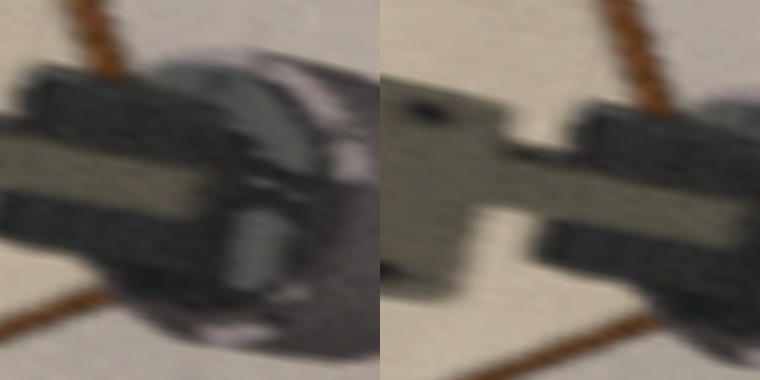

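```bash
python3 -m creep '[[[0,0,0],[1,0,0],255],[[0,0,0],[1,0,0],255],[[0,0,0],[1,0,0],255],[[0,0,0],[1,0,0],255],[[0,0,0],[1,0,0],255]]'; python3 - <<'E'
from h import *
s=state();M=Rn.from_quat(s['tool_rot']).as_matrix();print(s['ft_force'],s['torque'],np.degrees(np.arctan2(M[1,1],M[0,1])),s['joint_velocities'].round(3))
b=snapshot('side');a=snapshot('top')
im=np.hstack([rect(b,(.5288,.235),.203,.06,380),cv2.resize(b["color"][260:360,245:345],(380,380))[:,:,::-1]])
cv2.imwrite('pics/g10.png',im)
for p in(a,b): print(fitc(p,(.5035,-.258),.106,.047,w=.007)[0])
for q in ('tape','pen_cup','dish'): print(q,[atz(b,r['uv'],0).round(3) for r in spot_point(q,b)[:1]])
E
```

```text
time: 18.7
tool_pos: [0.5293, 0.2044, 0.1921]
tool_rot: [0.121, 0.696, -0.122, 0.697]
ft_force: [-0.2, -3.4, 6.9]
gripper_width: 0.192
[-0.16644991 -3.35695118  6.93621288] [-0.70567959  0.06272882  0.20909645] 70.24096436340778 [ 0.     0.    -0.001  0.001  0.001  0.     0.   ]
[ 0.50397195 -0.25986501  0.04671374]
[ 0.50455875 -0.25951484  0.04681542]
tape [array([ 0.782, -0.036,  0.   ])]
pen_cup [array([0.707, 0.316, 0.   ])]
dish [array([ 0.715, -0.348,  0.   ])]
```

View pics/g10.png

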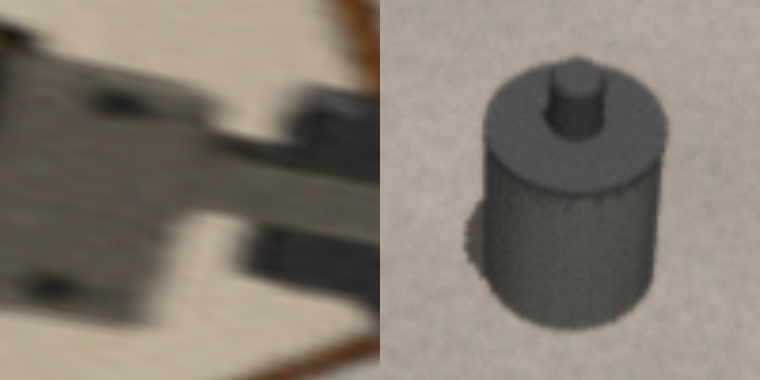

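```bash
python3 -c "
from plant import *
print(job_done())"
```

```text
the job is handed in; nothing more can be done
None
```

I closed the canister with its own knobbed lid. I then set the grey bar-handled lid (not the red look-alikes) into the mill collar, turned it 46° clockwise from entry, and handed the job in with the lid still gripped, at about 19 s. No verdict was reported, and I had no direct reading of the pulse ring.

- **Canister:** both cameras put the disc at about (0.504, −0.260), flat on the rim, within about 2 mm of the rim centre measured before. The lid was let go and did not move afterwards.
- **Mill lid:** the fingers are at the height they should have with the lid home, 12 mm above the collar, and the collar pushes back with about 7 N.
- **Turn:** the tool is at 70.2°, so the lid's bar points to about −20°. The pulse mark measured about −19°. The bar's edge in the side picture reads about −17°, a few degrees different but well inside the allowed range. The moment about the vertical read 0.2 N m, noisy, against an expected 0.12. The arm was at rest and the gripper opening matched the bar's thickness.
- **Bystanders:** the path never came near the tape, pen cup or dish. The network's positions for them differ from the first look by about 7 to 11 mm, most for the tape. That is about the scatter I saw in its readings, so I don't take it as movement.

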